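# Lay a pin gauge on the backlight beside the master and hold the sprung shutter half open

### The job

Lay the loose pin gauge in the empty cradle of the backlight box, seated flat and the same way round as the master gauge next to it, and let go of it. Then slide the box's sprung shutter half open by its finger grip and finish while holding it there, its edge about the middle of the bar between the two windows, so that only that gauge's window is lit and I can inspect it; the shutter springs shut if let go. Leave the master in its cradle and the other things on the bench where they are.

Things in the scene. Friction and masses are not known exactly. Their poses are not given: they have to be found in the camera images.
- light_box: grey backlight box fixed to the bench, 212 (x) x 112 (y) mm, top plate at z = 40 mm; origin under its centre. x runs along its long side, the way the shutter opens; y along the gauges; z up; turned somewhat about z. Two windows in its top show a lit white plate below; the dark steel shutter slides between plate and glass, so an open window looks white, a covered one dark
- bar_mid (a point): middle of the 12 mm wide bar between the two windows, on the top plate at (-53, 0, 40) mm of the light_box. The windows, each 34 mm in x and 92 mm in y, lie on either side of it: the empty cradle's at x = -76, the master's at x = -30 mm
- empty_cradle (a point): seat of the empty cradle, where the underside centre of the laid gauge belongs: (-76, 0, 44) mm of the light_box. A cradle is two black U-shaped rests, 4 mm thick, at y = -18 and +18 mm (32 mm free between them); seats 4 mm above the top plate and 15 mm wide in x, between side walls that flare to 24 mm and end 17.5 mm above the top plate
- master_cradle (a point): the same point of the master's cradle, at (-30, 0, 44) mm of the light_box
- gauge: loose pin gauge on the mat: 13 mm thick metal barrel, 45 mm long, a slim measuring pin at each end (one 19, the other 14 mm long), 78 mm overall along its y, 13 mm high, about 45 g; it rests like a 12 x 76 x 13 mm block and does not roll. Origin at the underside centre; +y points to the longer pin, which has a fine ring at its shoulder. Grip it across the barrel (along its x)
- gauge_long_pin (a point): tip of the longer pin of the loose gauge, 38 mm along its +y from its centre
- master_gauge: identical pin gauge that already lies in the far cradle, its longer pin towards +y of the box
- shutter (a joint): shutter travel in m: 0 shut (both windows covered), 0.086 the stop (both open), 0.043 half, with its edge on the middle of the bar. Opens along +x of the light_box. A spring pushes it shut with 2.7 N at the start, rising by 90 N/m to 6.6 N at half and 10.4 N at the stop; friction 0.4 N; it never stays open by itself
- shutter_grip (a point): black ribbed finger grip of the shutter, 16 (x) x 22 (y) mm, from 2.5 to 36.5 mm above the top plate, standing in a slot; this point lies under its centre at plate height, at (7, 0, 40) mm of the light_box when shut; moves along +x with the shutter. Its near face is 22 mm from the master gauge's side
- parts_organizer: fixed parts box with a closed clear lid, 148 x 245 mm, 51 mm high, at the right-hand back of the bench; origin under its middle. Its near wall stands only 40 to 65 mm (in world x) beyond the loose gauge's middle, so open the fingers to no more than about 40 mm when going down on the gauge
- tweezers: bystander: steel tweezers, 123 x 16 x 10 mm, lying on the mat
- pin_cup: bystander: round steel cup of contact pins, 58 mm across, 43 mm high
- esd_brush: bystander: black antistatic brush, 133 x 38 x 14 mm, lying at the back edge
- solvent_bottle: bystander: white pump bottle, 60 mm across, 136 mm high, at the back edge
There are look-alikes about, which are no part of the job. What is shaped like the master_gauge but purple is not meant.

How it is judged:
By the outcome, as a careful person would: the job done as asked, in the order asked, and still so for the second after the job is handed in, while the arm keeps its last pose, push and grip.
It also fails if it takes over 43 s, if anything falls off the work surface, if the arm or the gripper's body presses on something with over 40 N, if the wrist force passes 120 N, or if a joint passes its speed limit or range.

### The arm

A 7-joint arm with a two-finger parallel gripper is mounted at the origin on the work surface; the furniture and walls round the work are solid. World frame = base frame: x ahead of the robot, y to its left, z up, the work surface at z = 0. Lengths are in m, angles in rad, forces in N, time in s.
With the tool pointing down it reaches from about 0.35 to 0.775 m from the base axis. Payload 3.1 kg.
Tool frame: the origin (TCP) lies at the very end of the fingers, on their centre line; the grasp point (between the pads) lies 19 mm behind it (ctrl.grip_depth is the distance from the TCP to the grasp point, in m); x points along the fingers, z is the direction in which the jaws open and shut, and the axes are right-handed (so a half turn about x gives the same grasp; the last joint's range is limited). The gripper opens to 85 mm and grips with 20 to 120 N. Pads are 22 mm wide; open, the fingers measure 114 mm over their backs; the gripper's body (76 mm by 85 mm) begins 54 mm behind the grasp point. The pads swing forward as they close: fully open they stand 13 mm farther back than shut.
Start: joints at [-1.377, 0.311, 0.014, 1.512, -0.004, 1.319, -0.027], TCP at [0.128, 0.535, 0.231] pointing down, gripper open.
Joint ranges: [-2.7, 2.7], [-0.3, 1.91], [-1.27, 1.3], [0.12, 2.57], [-1.44, 4.58], [0.2, 2.03], [-3.05, 3.05]. Speed limits (rad/s): [2.79, 2.79, 3.14, 3.14, 3.14, 3.14, 3.14].

### API

Orientations are given as a rotation vector (axis times angle).
In Python, from cell import ctrl gives the robot as it stands.
- The arm moves only by the tool carry_out, never from a script. Its arguments are lists of equal length, an entry for each row: "delta_pos": the shift along the tool's x, y, z in mm, a list of three; "rotation": the turn, a rotation vector about the tool's x, y, z in rad, a list of three. A call has 1 to 12 rows; each row is the pose to reach, as a shift and turn from the pose commanded when the call began, along the tool's axes at that moment; what a row does not reach only later rows make up. A row lasts 1/12 s, in which the tool goes at most 41.7 mm and 7.16 degrees, less where a joint would pass 70% of its speed; a pose out of reach is approached as far as the arm can. A call with a gripper value outside its range is refused whole. "fingers" is the closure, from -1 (fully open) to 1 (shut), set as the call begins (left out, the last holds). The fingers move at their own pace and stop on an object; "squeeze" is the grip in N (left out, the last holds). Time passes only in rows, so rows that repeat a pose let the fingers close. It gives the time, the measured TCP pose, the force and the opening at its end, in the units of the state.
- ctrl.get_obs(): the state, without advancing time (a new reading comes with each control period).
- ctrl.camera(name): name is "side" or "top"; returns a dict with "frame" (420x560x3 uint8, red, green, blue), "mtx" (3x3 intrinsics, pixels), "rvec" (rotation vector, rad) and "tvec" (3), from world to camera coordinates, as OpenCV has them. Camera axes: x right, y down, z forward; pixel columns grow to the right and rows downward; lengths in m; the calibration is good to about 2 mm. A picture is of the moment at which its call begins. There is no depth.
- ctrl.hand_in(): hands the job in, once; it reports no verdict.
Trained networks look in the newest picture that a camera, given by its name, has taken for a name from the list of things; names that differ only in an ending like _2 or _b are one class to them, and where a whole thing is asked for, a point or a joint stands for the part that bears it (a point fixed in the world has none). Each returns a list of dicts, best first, with "confidence" (0 to 1); they miss things now and then, are a little off and sometimes report something else, mostly with a low value. They report only what shows in the picture. A call takes as long as a camera call. They do not tell look-alikes from the thing itself.
- ctrl.boxes_of(target, camera): "xy" ([column, row] in pixels, amid what is visible of it).
- ctrl.silhouettes(target, camera): "pixels" (420x560 bool, what is visible of it) and "xy" ([column, row] in pixels, amid what is visible of it).
The state is a dict: "clock": time; "joints": joint angles; "qvel": joint speeds; "joint_torque": joint torques, N m; "tool_pos": TCP position; "tool_rot": TCP orientation; "ft_force": force on the tool from outside, world axes, zero at the start; "ft_torque": the same for the moment, N m; "grip_width": opening from 0.0 (shut) to 1.0 (fully open).
Only numpy, scipy, OpenCV 4.12 (cv2) and the standard library are available. Lean on these libraries where they do the work, as an engineer would, in place of code of your own. Each camera call takes 0.05 s, during which the arm holds its last target.

## Working session

There is one attempt and no reset: what is moved stays moved. The work goes in short steps, Python scripts to look and compute and a tool call to move; the robot and the scene stay as the last step left them, time stands still between calls to the robot, and variables do not carry over. Pictures are saved under pics/ and viewed, and the job is handed in when it is done.

Besides the shell and the picture viewer there is one more tool, called after "Call:" by a JSON object that holds its "method" and its "body". carry_out: Moves the arm, as the interface text tells. Its arguments: {"type":"object","properties":{"delta_pos":{"type":"array","items":{"type":"array","items":{"type":"number"}}},"rotation":{"type":"array","items":{"type":"array","items":{"type":"number"}}},"fingers":{"type":"number"},"squeeze":{"type":"number"}},"required":["delta_pos","rotation"]}

```bash
ls; mkdir -p pics
python3 - <<'E'
from cell import ctrl
import cv2,pickle
o=ctrl.get_obs();print({k:o[k] for k in('clock','tool_pos','tool_rot','ft_force','grip_width')},ctrl.grip_depth)
d={}
for c in('side','top'):
    r=ctrl.camera(c);d[c]=r
    cv2.imwrite(f'pics/{c}0.png',r['frame'][:,:,::-1])
    print(c,r['mtx'].tolist(),r['rvec'],r['tvec'])
    for t in('light_box','gauge','master_gauge','gauge_long_pin','shutter_grip','empty_cradle','master_cradle','bar_mid','parts_organizer','tweezers','pin_cup'):
        print(t,[(round(b['confidence'],2),[round(float(x)) for x in b['xy']]) for b in ctrl.boxes_of(t,c)])
pickle.dump(d,open('cam0.pkl','wb'))
print(ctrl.get_obs()['clock'])
E
```

```text
pics
{'clock': 0.0, 'tool_pos': array([0.12828103, 0.53407953, 0.23020289]), 'tool_rot': array([-1.03545236,  1.31335334,  1.03284206]), 'ft_force': array([ 0.30208894, -0.10096388, -0.09802516]), 'grip_width': 1.0049276231389555} 0.0187
side [[438.5322188210247, 0.0, 280.0392722377067], [0.0, 438.5322188210247, 209.91954993209285], [0.0, 0.0, 1.0]] [ 2.01885072 -0.49133486  0.29831551] [-0.38324583  0.18618262  0.75959797]
light_box [(0.67, [243, 176])]
gauge [(0.63, [304, 313]), (0.31, [245, 175])]
master_gauge [(0.44, [162, 216]), (0.38, [241, 174]), (0.27, [384, 281])]
gauge_long_pin [(0.72, [304, 314])]
shutter_grip []
empty_cradle [(0.58, [245, 176])]
master_cradle [(0.79, [243, 175])]
bar_mid [(0.87, [243, 174])]
parts_organizer [(0.95, [382, 284]), (0.63, [242, 175])]
tweezers [(0.68, [314, 264])]
pin_cup [(0.97, [202, 204])]
top [[514.0591107858803, 0.0, 276.812107445234], [0.0, 514.0591107858803, 212.42686216636992], [0.0, 0.0, 1.0]] [ 2.14113004 -2.18626425  0.17155856] [0.055402   0.43823822 1.2050391 ]
light_box [(0.7, [141, 189])]
gauge []
master_gauge [(0.58, [228, 126])]
gauge_long_pin [(0.22, [191, 252])]
shutter_grip [(0.46, [137, 184])]
empty_cradle [(0.84, [141, 193])]
master_cradle [(0.59, [141, 189]), (0.26, [139, 184])]
bar_mid [(0.94, [143, 190]), (0.35, [274, 116])]
parts_organizer [(0.88, [377, 166])]
tweezers [(0.53, [333, 199])]
pin_cup [(0.79, [192, 254])]
1.2
```

View pics/side0.png

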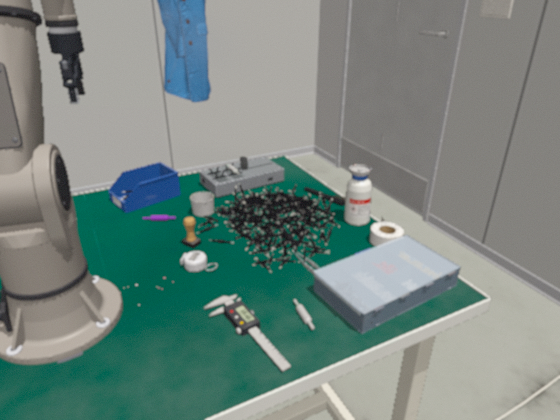

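View pics/top0.png

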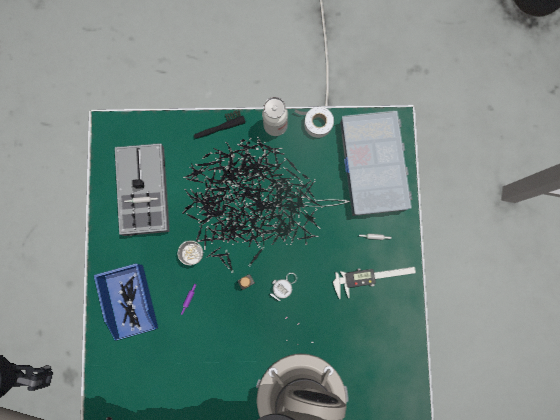

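```bash
cat > h.py <<'E'
import numpy as np,cv2
def inter(cam,px,z):
    R=cv2.Rodrigues(np.array(cam['rvec'],float))[0];t=np.array(cam['tvec'],float).ravel()
    d=R.T@np.linalg.solve(cam['mtx'],[px[0],px[1],1.]);c=-R.T@t
    return c+d*(z-c[2])/d[2]
def proj(cam,P):
    return cv2.projectPoints(np.array(P,float).reshape(-1,3),np.array(cam['rvec'],float),np.array(cam['tvec'],float),np.array(cam['mtx']),None)[0].reshape(-1,2)
def crop(f,x0,y0,x1,y1,s,fn):
    cv2.imwrite(fn,cv2.resize(f[y0:y1,x0:x1,::-1],None,fx=s,fy=s,interpolation=cv2.INTER_CUBIC))
E
python3 - <<'E'
import pickle;from h import *
d=pickle.load(open('cam0.pkl','rb'))
t,s=d['top'],d['side']
crop(t['frame'],105,135,180,245,5,'pics/a1.png')
crop(t['frame'],340,220,410,255,11,'pics/a2.png')
crop(s['frame'],190,150,300,200,7,'pics/a3.png')
crop(s['frame'],280,290,330,340,10,'pics/a4.png')
print(inter(t,(375,237),.0065),inter(s,(304,314),.0065),inter(t,(141,189),.04))
E
```

```text
[ 0.37719879 -0.19247001  0.0065    ] [ 0.37820715 -0.19332193  0.0065    ] [0.50019114 0.36820595 0.04      ]
```

View pics/a1.png

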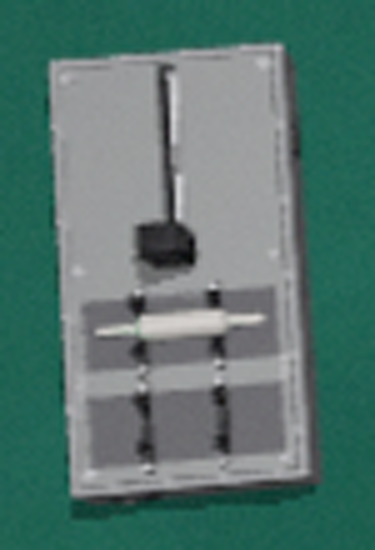

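View pics/a2.png

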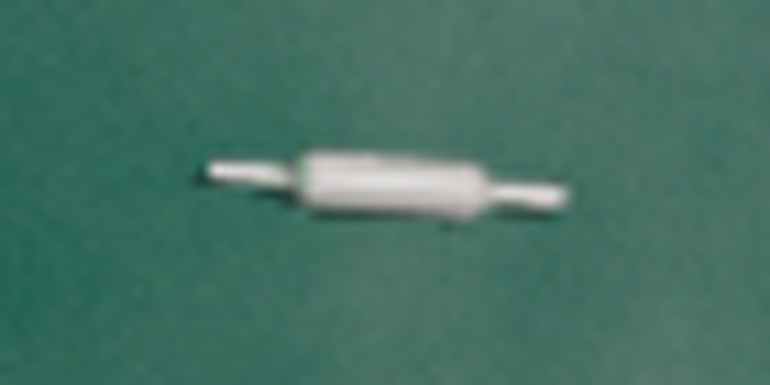

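View pics/a3.png

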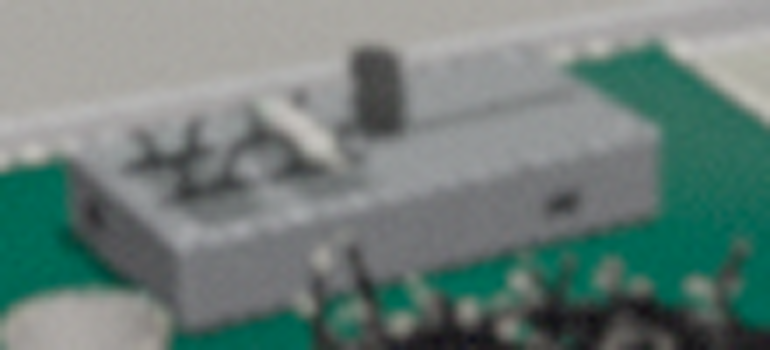

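View pics/a4.png

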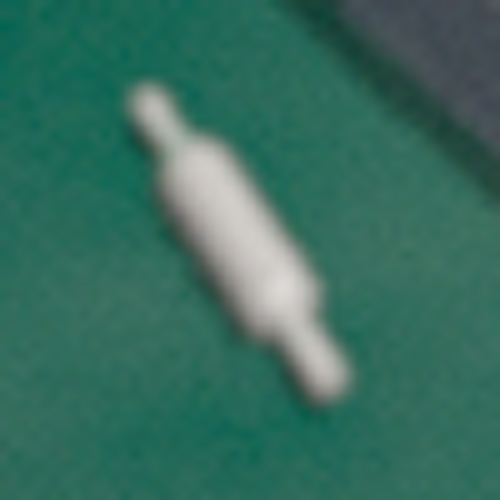

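```bash
cat > fit.py <<'E'
import pickle;from h import *
from scipy.optimize import least_squares
from scipy.spatial.transform import Rotation as Ro
d=pickle.load(open('cam0.pkl','rb'));t,s=d['top'],d['side']
c=lambda x,y:(105+(x-2)/5,135+(y-2)/5)
A={(106,56):c(52,62),(106,-56):c(282,46),(-106,56):c(75,494),
 (-13,46):c(83,301),(-13,-46):c(277,287),(-47,46):c(88,371),(-47,-46):c(286,355),
 (-59,46):c(88,397),(-59,-46):c(281,382),(-93,46):c(95,470),(-93,-46):c(290,452)}
S={(-106,-56):(190+180/7,150+248/7),(-106,56):(190+68/7,150+165/7),(106,-56):(190+658/7,150+130/7)}
def W(p,m,z=.04):
    m=np.array(m)/1000;a=p[2];return np.array([p[0]+np.cos(a)*m[0]-np.sin(a)*m[1],p[1]+np.sin(a)*m[0]+np.cos(a)*m[1],z])
def res(p,cam,D):
    return (proj(cam,[W(p,k) for k in D])-np.array(list(D.values()))).ravel()
p0=[.5,.37,0]
pt=least_squares(res,p0,args=(t,A),loss='soft_l1').x;ps=least_squares(res,p0,args=(s,S)).x
if __name__=='__main__':
    print('top',pt,'side',ps,np.abs(res(pt,t,A)).max(),np.abs(res(ps,s,S)).max())
    for n,f in (('side',s),('top',t)):
        im=f['frame'].astype(int)
        print(n)
        x0,x1,y0,y1=(290,320,296,334) if n=='side' else (355,396,228,246)
        sub=im[y0:y1,x0:x1]; w=(sub[...,0]-95).clip(0,60).astype(float)
        m=(w>10).astype(np.uint8);_,l,st,_=cv2.connectedComponentsWithStats(m,connectivity=8);k=1+st[1:,4].argmax();m=l==k
        ys,xs=np.nonzero(m);pts=np.c_[xs+x0,ys+y0]
        P=np.array([inter(f,p,.0065)[:2] for p in pts]);mu=P.mean(0);u,sv,vt=np.linalg.svd(P-mu);ax=vt[0]*np.sign(vt[0][1]);q=(P-mu)@ax
        mid=mu+ax*(q.max()+q.min())/2
        print(len(pts),'mean',mu,'mid',mid,'len',np.ptp(q),'ang',np.degrees(np.arctan2(-ax[0],ax[1])))
        # profile greenness
        nrm=np.array([-ax[1],ax[0]])
        for sft in range(-42,43,3):
            px=proj(f,[*(mid+ax*sft/1000),.0075 if n=='top' else .0065])[0]
            v=cv2.getRectSubPix(f['frame'],(1,1),tuple(map(float,px)))[0,0];print(sft,v.tolist(),end=' ')
        print()
    o=pickle.load(open('cam0.pkl','rb'))
    print(Ro.from_rotvec([-1.03545236,  1.31335334,  1.03284206]).as_matrix().round(3))
E
python3 fit.py
```

```text
top [0.50266247 0.36917267 0.06867383] side [0.50057972 0.36423487 0.10073618] 0.9715388366151956 1.6768582261743177
side
227 mean [ 0.37824545 -0.19280448] mid [ 0.37842575 -0.19122918] len 0.0816471513780834 ang -6.529348007174572
-42 [78, 116, 102] -39 [149, 151, 146] -36 [183, 180, 176] -33 [190, 187, 183] -30 [190, 188, 184] -27 [189, 188, 183] -24 [188, 187, 181] -21 [195, 193, 188] -18 [207, 204, 200] -15 [213, 210, 207] -12 [207, 203, 200] -9 [201, 197, 193] -6 [202, 198, 195] -3 [203, 199, 195] 0 [203, 200, 195] 3 [204, 201, 197] 6 [202, 199, 194] 9 [203, 200, 196] 12 [202, 200, 194] 15 [203, 200, 195] 18 [203, 199, 195] 21 [197, 195, 191] 24 [180, 183, 175] 27 [164, 175, 163] 30 [165, 173, 164] 33 [170, 176, 168] 36 [173, 176, 170] 39 [164, 169, 162] 42 [121, 142, 131] 
top
122 mean [ 0.37893757 -0.1947492 ] mid [ 0.37913357 -0.1926075 ] len 0.07854790191322847 ang -5.2289906272343325
-42 [66, 109, 97] -39 [123, 142, 137] -36 [192, 195, 193] -33 [209, 207, 205] -30 [213, 211, 208] -27 [212, 212, 209] -24 [198, 200, 196] -21 [189, 188, 184] -18 [205, 202, 199] -15 [210, 206, 204] -12 [209, 207, 205] -9 [211, 208, 206] -6 [212, 210, 209] -3 [216, 213, 212] 0 [218, 218, 216] 3 [221, 220, 218] 6 [223, 221, 220] 9 [218, 215, 214] 12 [214, 212, 211] 15 [212, 208, 207] 18 [180, 186, 178] 21 [137, 152, 140] 24 [153, 162, 154] 27 [180, 186, 179] 30 [189, 193, 189] 33 [192, 194, 191] 36 [201, 201, 199] 39 [196, 197, 197] 42 [46, 95, 84] 
[[-0.    -0.972  0.233]
 [-0.002  0.233  0.972]
 [-1.    -0.    -0.002]]
```

```bash
cat > ov.py <<'E'
from fit import *
def draw(cam,p,box,sc,fn):
    x0,y0,x1,y1=box
    im=cv2.resize(np.ascontiguousarray(cam['frame'][y0:y1,x0:x1,::-1]),None,fx=sc,fy=sc,interpolation=cv2.INTER_CUBIC)
    def L(pts,col):
        q=(proj(cam,pts)+.5-[x0,y0])*sc-.5
        cv2.polylines(im,[np.round(q*8).astype(np.int32).reshape(-1,1,2)],True,col,1,cv2.LINE_AA,3)
    R=lambda cx,cy,w,h,z:[W(p,(cx+a*w/2,cy+b*h/2),z) for a,b in((-1,-1),(1,-1),(1,1),(-1,1))]
    L(R(0,0,212,112,.04),(0,0,255));L(R(-76,0,34,92,.04),(0,255,255));L(R(-30,0,34,92,.04),(0,255,255));L(R(7,0,16,22,.0765),(255,0,0))
    L([W(p,(-30,39),.0505),W(p,(-30,-39),.0505)],(0,255,0))
    for y in(-18,18):L([W(p,(-88,y),.0575),W(p,(-64,y),.0575)],(255,0,255))
    cv2.imwrite(fn,im)
if __name__=='__main__':
    p=least_squares(lambda p:np.r_[res(p,t,A),.6*res(p,s,S)],p0,loss='soft_l1').x;print(p)
    draw(t,pt,(105,135,180,245),5,'pics/o1.png');draw(s,pt,(190,150,300,200),7,'pics/o2.png')
E
python3 ov.py
```

```text
[0.50270223 0.36914673 0.06973675]
```

View pics/o1.png

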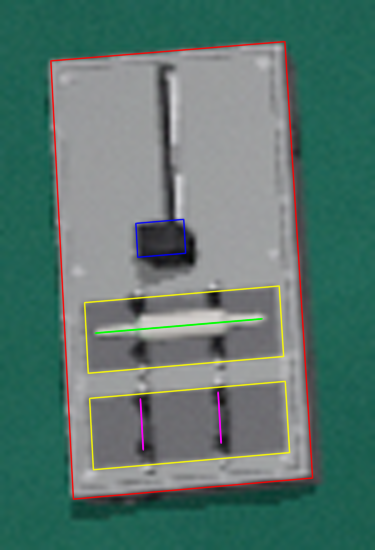

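View pics/o2.png

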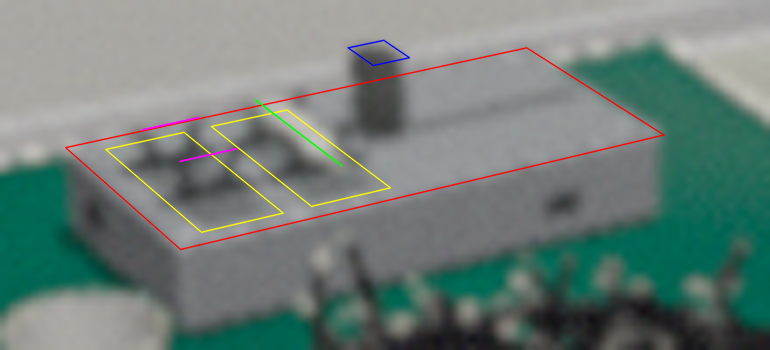

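```bash
cat > mv.py <<'E'
import sys,numpy as np
from cell import ctrl
from scipy.spatial.transform import Rotation as Ro
def plan(*wps):
    """waypoints (x,y,z m, yaw of tool z deg); prints tool-frame mm and rot rad"""
    o=ctrl.get_obs();R=Ro.from_rotvec(o['tool_rot']).as_matrix();p=np.array(o['tool_pos'])
    print('t',round(o['clock'],2),'pos',p.round(4),'yaw',np.degrees(np.arctan2(R[1,2],R[0,2])).round(2),'tilt',R[:,0].round(3),'F',np.round(o['ft_force'],1),'grip',round(o['grip_width'],3),'j',np.round(o['joints'],2))
    for x,y,z,yaw in wps:
        a=np.radians(yaw);zz=np.array([np.cos(a),np.sin(a),0]);xx=np.array([0,0,-1.]);T=np.c_[xx,np.cross(zz,xx),zz]
        print((R.T@(np.array([x,y,z])-p)*1000).round(1).tolist(),Ro.from_matrix(R.T@T).as_rotvec().round(3).tolist())
E
python3 -c "
from mv import *
plan((.30,.43,.2,50),(.42,.25,.2,25),(.44,.03,.18,5),(.379,-.192,.11,-5.5))"
```

```text
t 1.2 pos [0.1285 0.5348 0.2313] yaw 76.49 tilt [-0. -0. -1.] F [ 0.5 -0.3  0.5] grip 0.996 j [-1.38  0.31  0.01  1.51 -0.    1.32 -0.03]
[31.3, -191.3, -61.8] [0.462, -0.0, 0.0]
[31.3, -350.0, -208.8] [0.899, -0.0, 0.0]
[51.3, -420.8, -418.1] [1.248, -0.0, 0.0]
[121.3, -413.4, -648.2] [1.431, -0.0, 0.0]
```

Call:
{"method": "carry_out", "body": {"delta_pos": [[31,-191,-62],[31,-191,-62],[31,-191,-62],[31,-191,-62],[31,-191,-62],[31,-350,-209],[31,-350,-209],[31,-350,-209],[31,-350,-209],[31,-350,-209],[31,-350,-209],[50,-421,-418]], "rotation": [[0.462,0,0],[0.462,0,0],[0.462,0,0],[0.462,0,0],[0.462,0,0],[0.899,0,0],[0.899,0,0],[0.899,0,0],[0.899,0,0],[0.899,0,0],[0.899,0,0],[1.248,0,0]], "fingers": 0.1}}

```text
clock: 2.2
tool_pos: [0.4251, 0.213, 0.1975]
tool_rot: [-0.243, 1.553, 0.25]
ft_force: [0.9, 1.3, 0.6]
grip_width: 0.448
```

```bash
python3 -c "
from mv import *
plan((.44,.03,.18,5),(.379,-.192,.11,-5.5))"
```

```text
t 2.2 pos [0.4251 0.213  0.1975] yaw 18.0 tilt [ 0.003  0.005 -1.   ] F [0.9 1.3 0.6] grip 0.448 j [-0.86  0.18  0.42  1.78 -0.08  1.19 -0.1 ]
[16.6, -178.7, -42.4] [0.227, 0.004, -0.005]
[85.2, -371.3, -169.4] [0.41, 0.004, -0.005]
```

Call:
{"method": "carry_out", "body": {"delta_pos": [[16,-179,-42],[16,-179,-42],[16,-179,-42],[16,-179,-42],[85,-371,-170],[85,-371,-170],[85,-371,-170],[85,-371,-170],[85,-371,-170],[85,-371,-170],[85,-371,-170],[85,-371,-170]], "rotation": [[0.227,0,0],[0.227,0,0],[0.227,0,0],[0.227,0,0],[0.41,0,0],[0.41,0,0],[0.41,0,0],[0.41,0,0],[0.41,0,0],[0.41,0,0],[0.41,0,0],[0.41,0,0]]}}

```text
clock: 3.2
tool_pos: [0.3737, -0.1999, 0.1114]
tool_rot: [0.083, 1.57, -0.085]
ft_force: [-0.5, -0.0, -0.4]
grip_width: 0.451
```

Run:
```python
from mv import *;from h import *;import pickle
d={c:ctrl.camera(c) for c in('top','side')};pickle.dump(d,open('cam1.pkl','wb'))
crop(d['top']['frame'],320,190,430,280,7,'pics/b1.png');crop(d['side']['frame'],240,180,370,350,3.5,'pics/b2.png')
plan((.379,-.192,.05,-5.5),(.379,-.192,.003,-5.5))
o=ctrl.get_obs()['tool_pos'];print(proj(d['top'],o),proj(d['side'],o))
```

```text
t 3.3 pos [ 0.3759 -0.1959  0.1118] yaw -5.67 tilt [ 0.     0.001 -1.   ] F [ 0.4  0.9 -0.5] grip 0.457 j [-0.25  0.21  0.8   2.03 -0.18  0.97  0.54]
[61.8, 4.2, 2.6] [-0.003, 0.0, -0.001]
[108.8, 4.1, 2.6] [-0.003, 0.0, -0.001]
[[386.58981296 233.48082406]] [[305.52001783 265.23588838]]
```

View pics/b1.png

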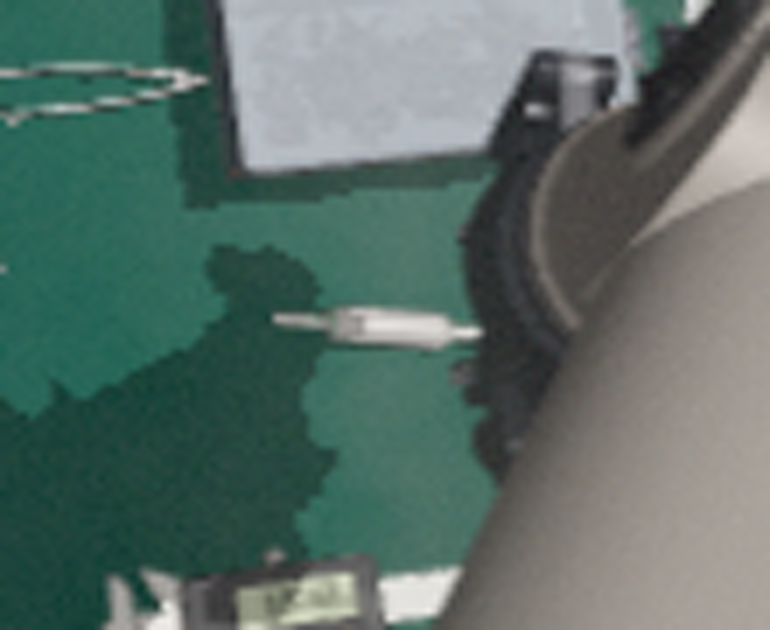

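View pics/b2.png

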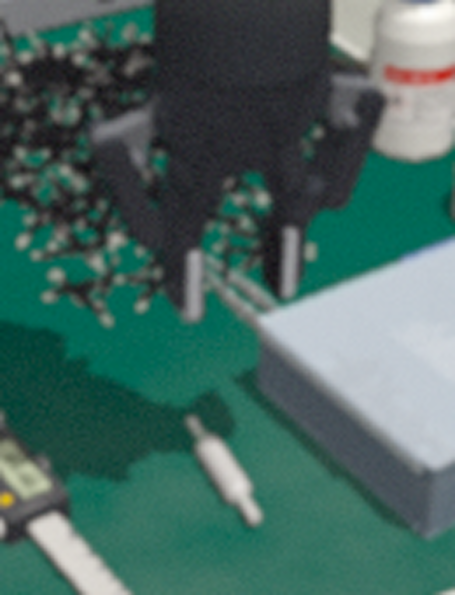

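Call:
{"method": "carry_out", "body": {"delta_pos": [[40,4,2.5],[70,4,2.5],[90,4,2.5],[102,4,2.5],[108,4,2.5],[108,4,2.5],[108,4,2.5]], "rotation": [[0,0,0],[0,0,0],[0,0,0],[0,0,0],[0,0,0],[0,0,0],[0,0,0]]}}

```text
clock: 3.88
tool_pos: [0.3796, -0.192, 0.0042]
tool_rot: [0.076, 1.568, -0.075]
ft_force: [0.3, 0.1, 0.0]
grip_width: 0.451
```

Run:
```python
from mv import *;from h import *;import pickle
d={c:ctrl.camera(c) for c in('side',)}
crop(d['side']['frame'],260,230,350,350,5,'pics/c2.png')
plan((.379,-.192,.003,-5.5))
```

```text
t 3.93 pos [ 0.3798 -0.1925  0.0046] yaw -5.56 tilt [ 0.002 -0.    -1.   ] F [-0.2 -0.4 -0.1] grip 0.45 j [-0.13  0.41  0.69  2.13 -0.4   0.72  0.72]
[1.6, 0.4, -0.8] [-0.001, 0.002, -0.0]
```

View pics/c2.png

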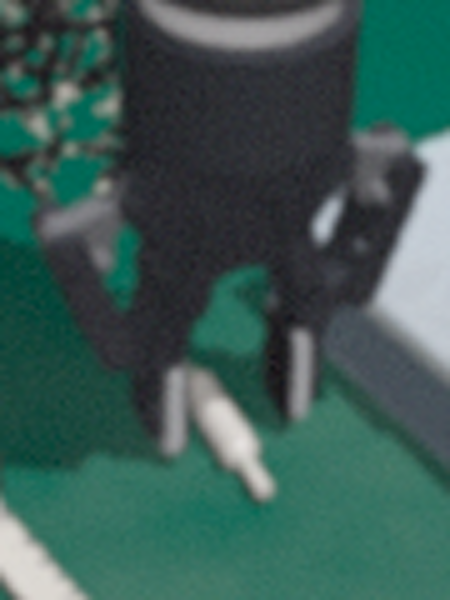

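Call:
{"method": "carry_out", "body": {"delta_pos": [[1.5,0,0],[1.5,0,0],[1.5,0,0],[1.5,0,0],[1.5,0,0],[1.5,0,0]], "rotation": [[0,0,0],[0,0,0],[0,0,0],[0,0,0],[0,0,0],[0,0,0]], "fingers": 1, "squeeze": 40}}

```text
clock: 4.43
tool_pos: [0.3793, -0.1931, 0.0031]
tool_rot: [0.078, 1.568, -0.077]
ft_force: [0.1, 0.5, 7.1]
grip_width: 0.132
```

Run:
```python
from mv import *;from h import *;import pickle
d={c:ctrl.camera(c) for c in('side',)}
crop(d['side']['frame'],260,230,350,350,5,'pics/c3.png')
plan((.379,-.192,.13,-5.5))
```

```text
t 4.48 pos [ 0.3793 -0.1931  0.0031] yaw -5.66 tilt [ 0.002  0.    -1.   ] F [-1.4  0.9  5.6] grip 0.134 j [-0.13  0.42  0.69  2.13 -0.4   0.72  0.73]
[-126.9, 1.1, -0.2] [-0.003, 0.002, -0.0]
```

View pics/c3.png

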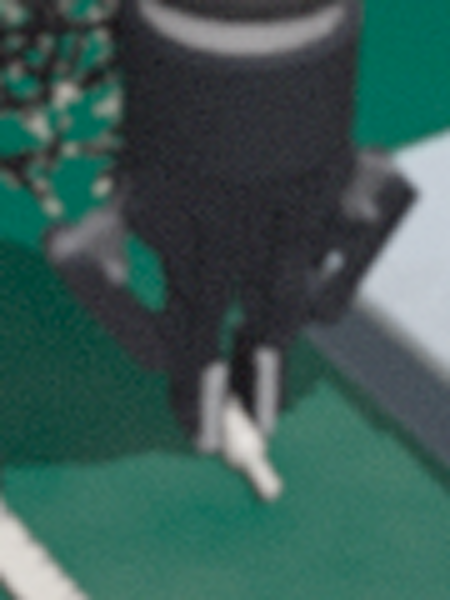

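Run:
```python
from mv import *
plan((.379,-.193,.13,-5.5),(.44,.08,.14,0),(.4269,.3635,.12,4))
```

```text
t 4.48 pos [ 0.3793 -0.1931  0.0031] yaw -5.66 tilt [ 0.002  0.    -1.   ] F [-1.4  0.9  5.6] grip 0.134 j [-0.13  0.42  0.69  2.13 -0.4   0.72  0.73]
[-126.9, 0.1, -0.1] [-0.003, 0.002, -0.0]
[-136.8, 277.8, 33.7] [-0.099, 0.002, -0.0]
[-116.7, 558.6, -7.3] [-0.169, 0.002, -0.0]
```

Call:
{"method": "carry_out", "body": {"delta_pos": [[-20,0,0],[-55,0,0],[-95,0,0],[-127,25,3],[-137,65,8],[-137,106,13],[-137,147,18],[-137,188,23],[-137,229,28],[-137,270,33],[-137,311,28],[-137,352,22]], "rotation": [[0,0,0],[0,0,0],[0,0,0],[-0.01,0,0],[-0.03,0,0],[-0.05,0,0],[-0.06,0,0],[-0.075,0,0],[-0.09,0,0],[-0.1,0,0],[-0.11,0,0],[-0.13,0,0]]}}

```text
clock: 5.48
tool_pos: [0.4352, 0.1568, 0.1393]
tool_rot: [-0.024, 1.57, 0.024]
ft_force: [1.6, 0.2, -0.5]
grip_width: 0.134
```

Run:
```python
from mv import *
plan((.4269,.3635,.12,4))
```

```text
t 5.48 pos [0.4352 0.1568 0.1393] yaw 1.77 tilt [ 0.001 -0.    -1.   ] F [ 1.6  0.2 -0.5] grip 0.134 j [-0.85  0.23  0.54  1.9  -0.13  1.05 -0.22]
[19.3, 206.8, -1.9] [-0.039, 0.001, 0.0]
```

Call:
{"method": "carry_out", "body": {"delta_pos": [[5,40,0],[10,80,0],[15,120,-1],[19,160,-2],[19,190,-2],[19,207,-2],[19,207,-2],[19,207,-2]], "rotation": [[-0.01,0,0],[-0.02,0,0],[-0.03,0,0],[-0.039,0,0],[-0.039,0,0],[-0.039,0,0],[-0.039,0,0],[-0.039,0,0]]}}

```text
clock: 6.15
tool_pos: [0.426, 0.3625, 0.1196]
tool_rot: [-0.058, 1.571, 0.056]
ft_force: [0.6, -1.0, -0.5]
grip_width: 0.133
```

Run:
```python
from mv import *;from h import *;import pickle
d={c:ctrl.camera(c) for c in('side','top')};pickle.dump(d,open('cam2.pkl','wb'))
plan((.4269,.3635,.07,4))
crop(d['side']['frame'],170,110,290,205,6,'pics/d1.png')
crop(d['top']['frame'],95,130,215,250,5,'pics/d2.png')
```

```text
t 6.25 pos [0.4271 0.3599 0.12  ] yaw 3.88 tilt [-0.    -0.002 -1.   ] F [-0.2 -0.3 -1. ] grip 0.132 j [-1.05  0.44  0.44  1.66 -0.2   1.09 -0.49]
[50.0, 3.7, 0.0] [-0.002, -0.0, 0.002]
```

View pics/d1.png

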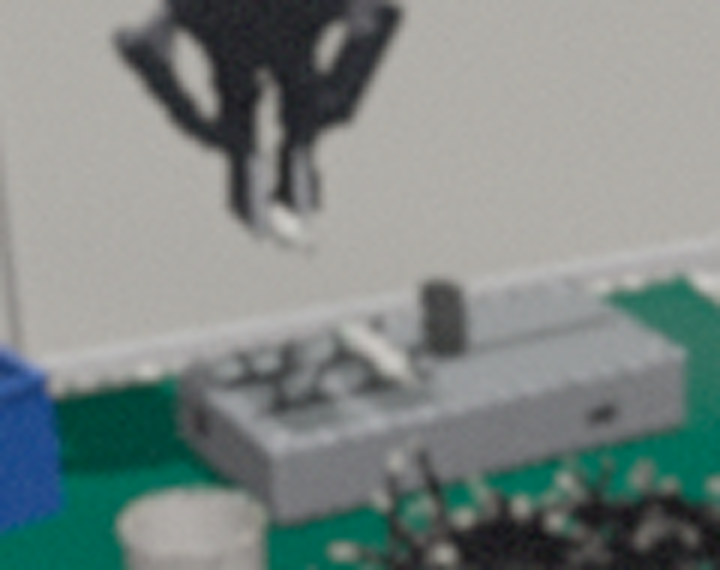

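View pics/d2.png

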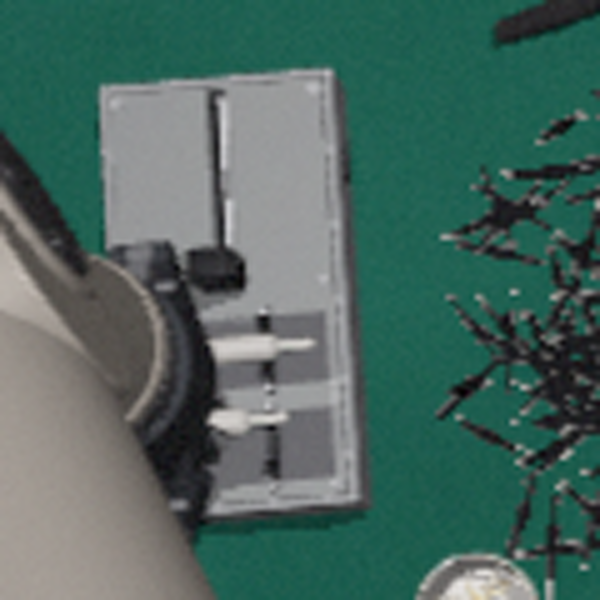

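Run:
```python
from fit import *
d=pickle.load(open('cam2.pkl','rb'));t2,s2=d['top'],d['side']
for n,x,y,z in(('held',152,212.8,.1234),('held barrel shoulder mid',95+243/5,130+416/5,.1234),('master',157.4,198.4,.0505)):print(n,inter(t2,(x,y),z))
print('side held',inter(s2,(170+310/6,110+246/6),.1234),'side master',inter(s2,(170+412/6,110+382/6),.0505))
p=[.5027,.36915,.069]
print('model master tip',W(p,(-30,-39)),'model target tip',W(p,(-76,-39)))
print('exp held tip',.4268+39*np.sin(np.radians(3.9))/1000,.3612-.039)
```

```text
held [0.43107675 0.32352879 0.1234    ]
held barrel shoulder mid [0.43054314 0.34189685 0.1234    ]
master [0.47508392 0.32706281 0.0505    ]
side held [0.4302244  0.32329794 0.1234    ] side master [0.47491428 0.32487887 0.0505    ]
model master tip [0.47546025 0.32817444 0.04      ] model target tip [0.42956971 0.32500296 0.04      ]
exp held tip 0.4294525963359447 0.32220000000000004
```

Run:
```python
from mv import *
plan((.4259,.362,.062,4),(.4259,.362,.0465,4))
```

```text
t 6.25 pos [0.4271 0.3599 0.12  ] yaw 3.88 tilt [-0.    -0.002 -1.   ] F [-0.2 -0.3 -1. ] grip 0.132 j [-1.05  0.44  0.44  1.66 -0.2   1.09 -0.49]
[58.0, 2.3, -1.1] [-0.002, -0.0, 0.002]
[73.5, 2.4, -1.1] [-0.002, -0.0, 0.002]
```

Call:
{"method": "carry_out", "body": {"delta_pos": [[15,2,-1],[32,2,-1],[46,2,-1],[54,2,-1],[58,2,-1],[58,2,-1],[58,2,-1]], "rotation": [[0,0,0],[0,0,0],[0,0,0],[0,0,0],[0,0,0],[0,0,0],[0,0,0]]}}

```text
clock: 6.83
tool_pos: [0.4261, 0.3634, 0.0628]
tool_rot: [-0.054, 1.569, 0.054]
ft_force: [1.1, -0.9, -1.2]
grip_width: 0.133
```

Run:
```python
from mv import *;from h import *;import pickle
d={c:ctrl.camera(c) for c in('side','top')};pickle.dump(d,open('cam3.pkl','wb'))
plan((.4259,.362,.0465,4))
crop(d['side']['frame'],180,130,300,205,6,'pics/e1.png')
crop(d['top']['frame'],105,165,185,245,7,'pics/e2.png')
```

```text
t 6.93 pos [0.4263 0.3641 0.0633] yaw 3.99 tilt [ 0.002  0.001 -1.   ] F [ 0.8  0.6 -0.5] grip 0.127 j [-1.04  0.5   0.41  1.72 -0.24  0.97 -0.47]
[16.8, -2.1, -0.6] [-0.0, 0.002, -0.001]
```

View pics/e1.png

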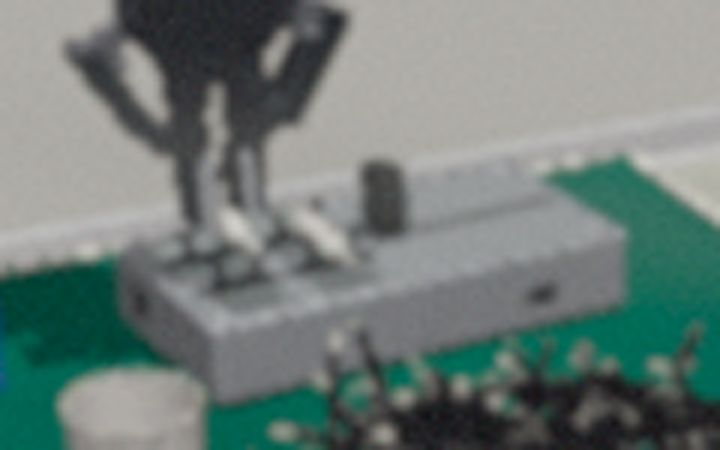

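View pics/e2.png

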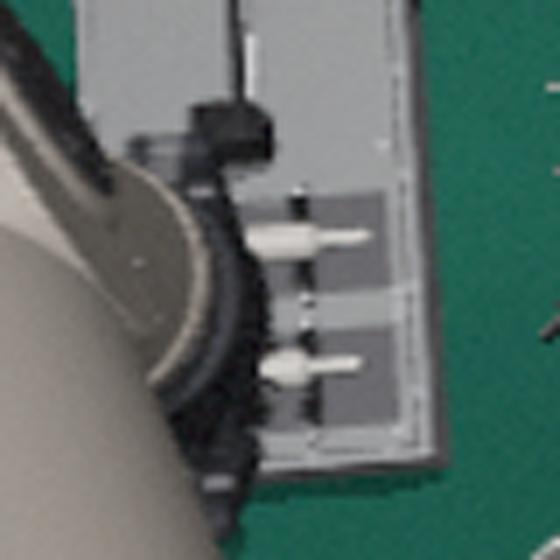

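Run:
```python
from fit import *
d=pickle.load(open('cam3.pkl','rb'));t2,s2=d['top'],d['side']
p=[.5027,.36915,.069];c,s_=np.cos(.069),np.sin(.069)
def box(P):
    v=np.array(P)[:2]-p[:2];return (np.array([c*v[0]+s_*v[1],-s_*v[0]+c*v[1]])*1000).round(1)
print('top held',box(inter(t2,(156.1,216.4),.0667)),'master',box(inter(t2,(157.7,198.1),.0505)))
print('side held',box(inter(s2,(180+258/6,130+248/6),.0667)),'master',box(inter(s2,(180+352/6,130+261/6),.0505)))
print(box([.4263,.3641]))
```

```text
top held [-75.2 -37.7] master [-29.8 -40.8]
side held [-75.4 -40.9] master [-30.3 -41.2]
[-76.6   0.2]
```

Call:
{"method": "carry_out", "body": {"delta_pos": [[0,-2,-0.6],[4,-2,-0.6],[8,-2,-0.6],[12,-2,-0.6],[15,-2,-0.6],[16,-2,-0.6],[16,-2,-0.6],[16,-2,-0.6]], "rotation": [[0,0,0],[0,0,0],[0,0,0],[0,0,0],[0,0,0],[0,0,0],[0,0,0],[0,0,0]]}}

```text
clock: 7.6
tool_pos: [0.4248, 0.3618, 0.0471]
tool_rot: [-0.055, 1.571, 0.055]
ft_force: [-2.0, -2.0, 7.2]
grip_width: 0.135
```

Run:
```python
from mv import *;from h import *;import pickle
d={c:ctrl.camera(c) for c in('side','top')};pickle.dump(d,open('cam4.pkl','wb'))
plan((.4259,.362,.0465,4))
crop(d['side']['frame'],180,130,300,205,6,'pics/f1.png')
crop(d['top']['frame'],105,165,185,245,7,'pics/f2.png')
```

```text
t 7.7 pos [0.4248 0.3617 0.0471] yaw 4.02 tilt [-0.001  0.    -1.   ] F [-1.5 -2.5  8.2] grip 0.13 j [-1.03  0.52  0.41  1.74 -0.25  0.93 -0.46]
[0.6, 0.2, 1.1] [0.0, -0.001, -0.0]
```

View pics/f1.png

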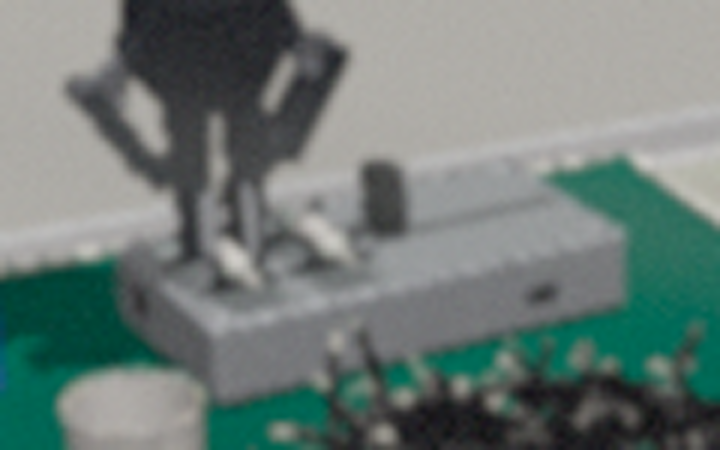

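View pics/f2.png

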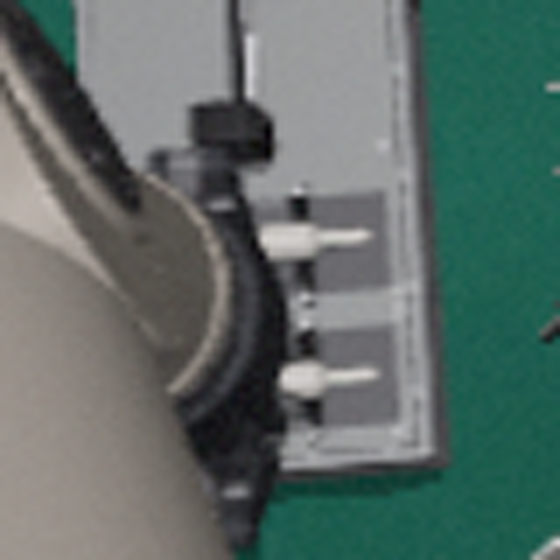

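Call:
{"method": "carry_out", "body": {"delta_pos": [[0,0,0.5],[0,0,0.5],[0,0,0.5],[0,0,0.5],[-10,0,0.5],[-30,0,0.5],[-60,0,0.5],[-95,0,0.5],[-95,0,0.5]], "rotation": [[0,0,0],[0,0,0],[0,0,0],[0,0,0],[0,0,0],[0,0,0],[0,0,0],[0,0,0],[0,0,0]], "fingers": 0.4}}

```text
clock: 8.45
tool_pos: [0.43, 0.3648, 0.149]
tool_rot: [-0.047, 1.559, 0.062]
ft_force: [0.6, 0.5, 1.0]
grip_width: 0.299
```

Run:
```python
from mv import *;from h import *;import pickle
d={c:ctrl.camera(c) for c in('side','top')};pickle.dump(d,open('cam5.pkl','wb'))
crop(d['side']['frame'],180,130,300,205,6,'pics/g1.png')
crop(d['top']['frame'],105,165,185,245,7,'pics/g2.png')
# grip at (7,0): 
p=[.5027,.36915,.069]
x,y=p[0]+.007*np.cos(.069),p[1]+.007*np.sin(.069);print(x,y)
plan((x,y,.14,94),(x,y,.055,94))
```

```text
0.5096833431101946 0.3696326168307248
t 8.55 pos [0.4269 0.3628 0.1437] yaw 4.01 tilt [ 0.004  0.004 -1.   ] F [-0.6  0.1 -1.1] grip 0.302 j [-1.06  0.41  0.44  1.64 -0.19  1.13 -0.5 ]
[4.0, 1.0, 83.1] [-1.571, 0.006, 0.0]
[89.0, 0.7, 82.7] [-1.571, 0.006, 0.0]
```

View pics/g1.png

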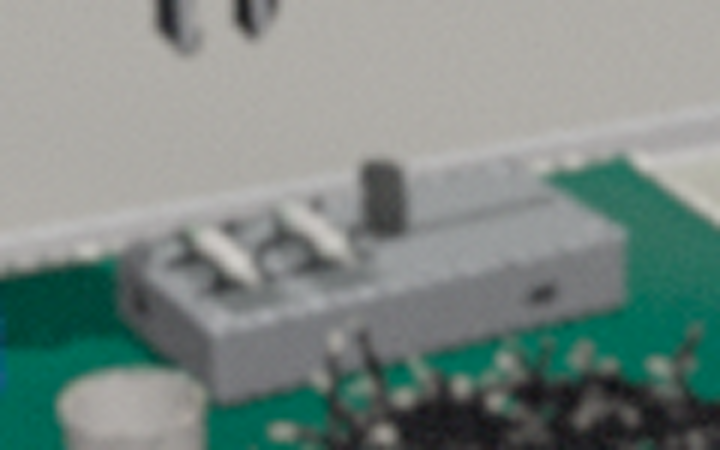

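View pics/g2.png

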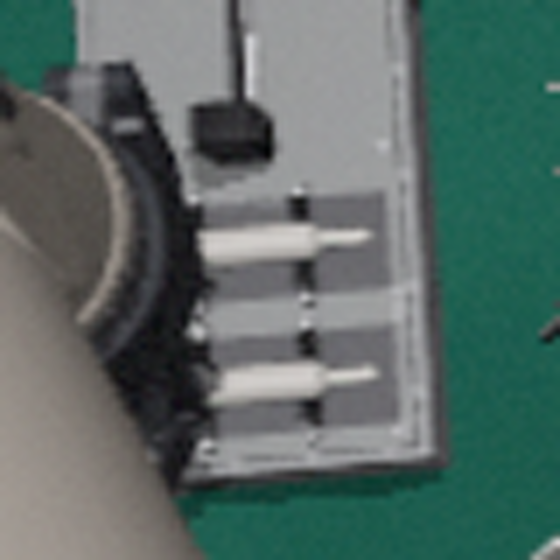

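Call:
{"method": "carry_out", "body": {"delta_pos": [[4,0,15],[4,0,30],[4,0,45],[4,0,60],[4,0,75],[4,1,83],[4,1,83],[4,1,83],[4,1,83],[4,1,83],[4,1,83],[4,1,83]], "rotation": [[-0.12,0,0],[-0.24,0,0],[-0.36,0,0],[-0.48,0,0],[-0.6,0,0],[-0.72,0,0],[-0.84,0,0],[-0.96,0,0],[-1.08,0,0],[-1.2,0,0],[-1.32,0,0],[-1.44,0,0]], "fingers": 0.0}}

```text
clock: 9.55
tool_pos: [0.5071, 0.3679, 0.1355]
tool_rot: [-1.169, 1.238, 1.17]
ft_force: [-0.1, -0.5, 0.8]
grip_width: 0.502
```

Run:
```python
from mv import *
plan((.5097,.3696,.11,94))
```

```text
t 9.55 pos [0.5071 0.3679 0.1355] yaw 86.86 tilt [-0.003 -0.002 -1.   ] F [-0.1 -0.5  0.8] grip 0.502 j [-0.74  0.53  0.13  1.43 -0.07  1.19  0.91]
[25.4, -2.5, 1.9] [-0.125, -0.002, -0.003]
```

Call:
{"method": "carry_out", "body": {"delta_pos": [[8,-2,2],[17,-2,2],[25,-2,2],[25,-2,2],[25,-2,2]], "rotation": [[-0.1,0,0],[-0.125,0,0],[-0.125,0,0],[-0.125,0,0],[-0.125,0,0]]}}

```text
clock: 9.97
tool_pos: [0.5093, 0.3698, 0.1106]
tool_rot: [-1.256, 1.182, 1.256]
ft_force: [0.2, 1.2, 0.8]
grip_width: 0.501
```

Run:
```python
from mv import *;from h import *;import pickle
d={c:ctrl.camera(c) for c in('side','top')};pickle.dump(d,open('cam6.pkl','wb'))
crop(d['side']['frame'],180,100,300,205,6,'pics/i1.png')
crop(d['top']['frame'],105,135,185,245,5,'pics/i2.png')
plan((.5097,.3696,.052,94))
```

```text
t 10.07 pos [0.5103 0.3705 0.1122] yaw 93.64 tilt [ 0. -0. -1.] F [ 0.4 -0.9 -0.6] grip 0.502 j [-0.72  0.56  0.1   1.45 -0.06  1.14  1.02]
[60.2, 0.7, -0.9] [-0.006, -0.0, -0.0]
```

View pics/i1.png

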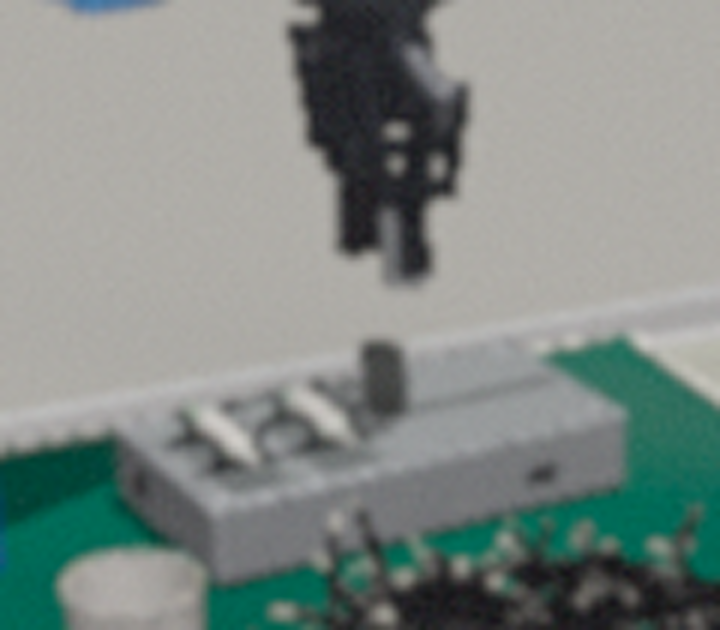

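View pics/i2.png

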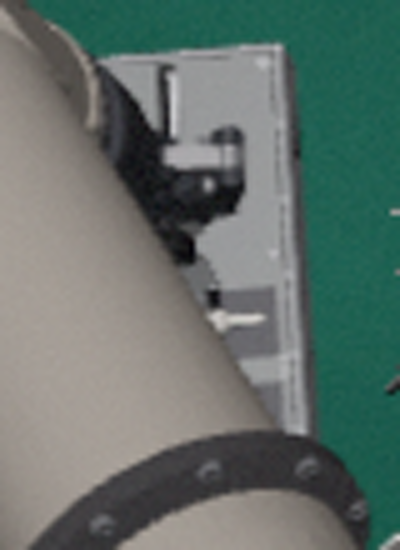

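Call:
{"method": "carry_out", "body": {"delta_pos": [[20,0.7,-0.9],[40,0.7,-0.9],[55,0.7,-0.9],[62,0.7,-0.9],[62,0.7,-0.9]], "rotation": [[0,0,0],[0,0,0],[0,0,0],[0,0,0],[0,0,0]]}}

```text
clock: 10.48
tool_pos: [0.5086, 0.3689, 0.0486]
tool_rot: [-1.256, 1.182, 1.257]
ft_force: [0.2, 1.0, -0.1]
grip_width: 0.498
```

Run:
```python
from mv import *;from h import *;import pickle
d={c:ctrl.camera(c) for c in('side',)}
crop(d['side']['frame'],180,100,300,205,6,'pics/j1.png')
plan((.5097,.3696,.050,94))
```

```text
t 10.53 pos [0.5095 0.3695 0.05  ] yaw 93.67 tilt [-0.001 -0.001 -1.   ] F [-0.1 -0.3  0.5] grip 0.501 j [-0.72  0.62  0.1   1.51 -0.07  1.02  1.03]
[0.0, -0.2, 0.1] [-0.006, -0.001, -0.001]
```

View pics/j1.png

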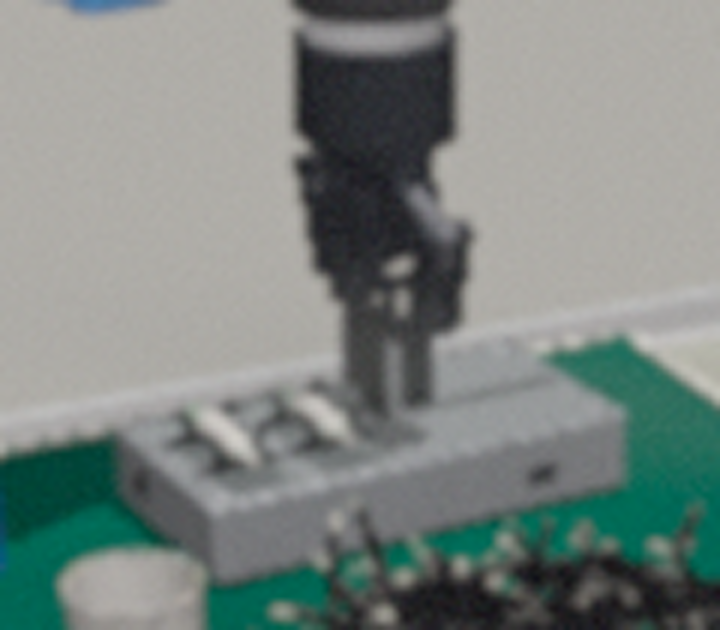

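Call:
{"method": "carry_out", "body": {"delta_pos": [[0,0,0],[0,0,0],[0,0,0],[0,0,0],[0,0,0],[0,0,0]], "rotation": [[0,0,0],[0,0,0],[0,0,0],[0,0,0],[0,0,0],[0,0,0]], "fingers": 1.0, "squeeze": 70}}

```text
clock: 11.03
tool_pos: [0.5107, 0.372, 0.0522]
tool_rot: [-1.256, 1.172, 1.257]
ft_force: [-0.5, 4.8, 6.1]
grip_width: 0.244
```

Run:
```python
from mv import *
o=ctrl.get_obs()['tool_pos'];a=.069
plan((o[0]+.043*np.cos(a),o[1]+.043*np.sin(a),o[2],94))
```

```text
t 11.03 pos [0.5107 0.372  0.0522] yaw 93.74 tilt [ 0.003  0.004 -1.   ] F [-0.5  4.8  6.1] grip 0.244 j [-0.72  0.62  0.09  1.51 -0.07  1.01  1.03]
[0.1, -43.0, 0.2] [-0.005, 0.004, 0.003]
```

Call:
{"method": "carry_out", "body": {"delta_pos": [[-2,0,2],[-2,-6,2],[-2,-14,2],[-2,-22,2],[-2,-30,2],[-2,-38,2],[-2,-43,2],[-2,-43,2],[-2,-43,2]], "rotation": [[0,0,0],[0,0,0],[0,0,0],[0,0,0],[0,0,0],[0,0,0],[0,0,0],[0,0,0],[0,0,0]]}}

```text
clock: 11.78
tool_pos: [0.551, 0.3749, 0.0522]
tool_rot: [-1.255, 1.181, 1.26]
ft_force: [-6.4, 1.4, 6.3]
grip_width: 0.239
```

Run:
```python
from mv import *;from h import *;import pickle
d={c:ctrl.camera(c) for c in('side','top')};pickle.dump(d,open('cam7.pkl','wb'))
crop(d['side']['frame'],180,130,300,205,6,'pics/k1.png')
crop(d['top']['frame'],105,135,185,245,5,'pics/k2.png')
a=.069
plan((.5107+.043*np.cos(a),.372+.043*np.sin(a),.0522,94))
```

```text
t 11.88 pos [0.5508 0.3749 0.0522] yaw 93.72 tilt [-0.004 -0.    -1.   ] F [-5.4  2.   6.5] grip 0.24 j [-0.68  0.69  0.1   1.38 -0.07  1.08  1.06]
[0.0, -2.8, -0.1] [-0.005, 0.0, -0.004]
```

View pics/k1.png

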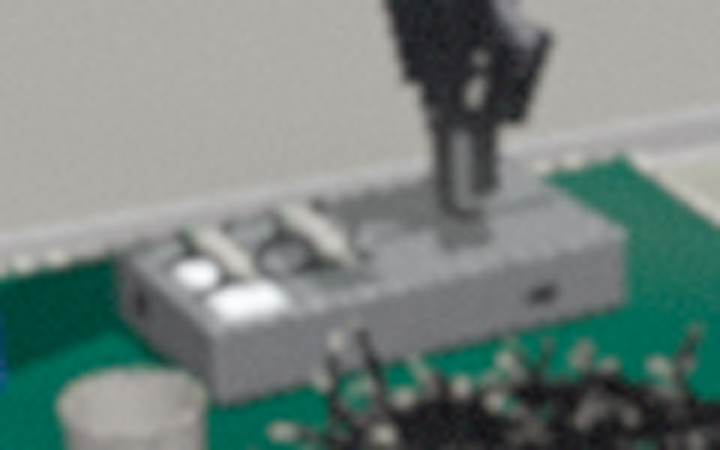

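View pics/k2.png

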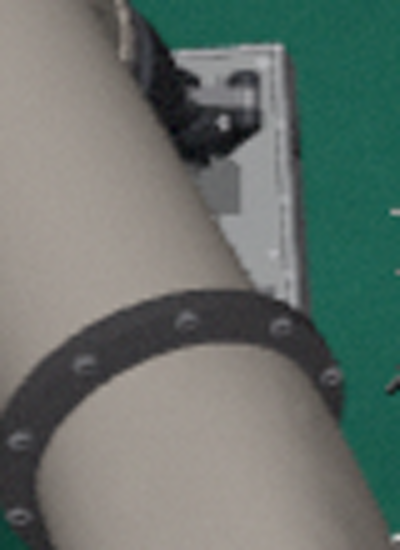

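Call:
{"method": "carry_out", "body": {"delta_pos": [[0,-1.5,0],[0,-2.8,0],[0,-2.8,0],[0,-2.8,0],[0,-2.8,0]], "rotation": [[0,0,0],[0,0,0],[0,0,0],[0,0,0],[0,0,0]]}}

```text
clock: 12.3
tool_pos: [0.5533, 0.375, 0.0522]
tool_rot: [-1.255, 1.181, 1.261]
ft_force: [-5.9, 1.4, 6.5]
grip_width: 0.237
```

Run:
```python
from mv import *;from h import *;from fit import W;import pickle
d={c:ctrl.camera(c) for c in('side','top')};pickle.dump(d,open('cam8.pkl','wb'))
f=d['side']['frame'].copy()
p=[.5027,.36915,.069];x0,y0,sc=200,140,9
a=.069
im=cv2.resize(np.ascontiguousarray(f[y0:y0+62,x0:x0+88,::-1]),None,fx=sc,fy=sc,interpolation=cv2.INTER_CUBIC)
for tr,col in((0,(255,255,0)),(43,(0,0,255))):
  for z in(.0425,.0765):
    q=proj(d['side'],[W(p,(7+tr+u*8,v*11),z) for u,v in((-1,-1),(1,-1),(1,1),(-1,1))])
    cv2.polylines(im,[np.round((q+.5-[x0,y0])*sc).astype(np.int32).reshape(-1,1,2)],True,col,1)
cv2.imwrite('pics/l1.png',im)
plan((.5107+.043*np.cos(a),.372+.043*np.sin(a),.0522,94))
```

```text
t 12.4 pos [0.5533 0.3751 0.0522] yaw 93.72 tilt [-0.005 -0.    -1.   ] F [-6.5  1.6  6.3] grip 0.243 j [-0.68  0.69  0.1   1.38 -0.07  1.08  1.07]
[0.0, -0.3, -0.1] [-0.005, 0.0, -0.005]
```

View pics/l1.png

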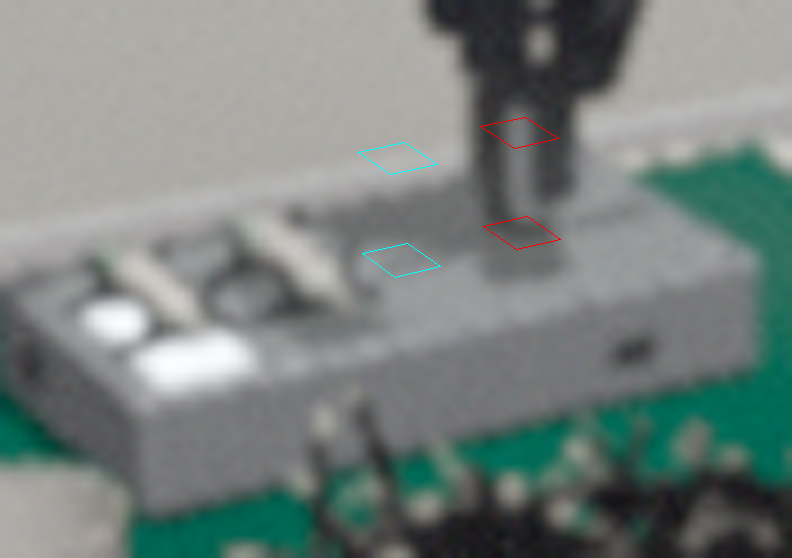

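```bash
python3 -c "
from mv import *
print(ctrl.hand_in());plan()"
```

```text
the job is handed in; nothing more can be done
None
the job is handed in; nothing more can be done
```

The loose gauge is in the empty cradle, long pin (with the ring) towards +y like the master, and released. The arm then took the shutter by its grip, slid it open and is holding it about half open. I handed the job in at about 12.4 s.

- **Gauge:** it stopped on the seats at the height worked out from the pick (TCP z 47.1 mm). After release, both cameras showed it lying level and in line with the master. I didn't look at it from above again once the arm covered it.
- **Shutter:** the tool's measured travel was 42.7 mm against 43 mm wanted. The spring pushed back with about 6.5 N, against the expected 6.6 N at half. The side view showed the grip at its predicted place, the new gauge's window white and the master's dark. The shutter's edge lies hidden under the bar, so I judged it from the travel and force, not by sight.
- **Disagreements:** the two cameras differed by up to about 3 mm on where the held gauge's tip was along the box's y, so I aimed for the middle. About 6 N of upward force stayed on the tool after it clamped the shutter grip, and raising the command by 2 mm did not change it. I left it, as it is well under the limits.
- **Other things:** the master lay unmoved in its cradle in the pictures. I kept clear of everything else, but didn't check each item again at the end.

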